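# Feel how full the tall tin is, then tip out its milling balls

## Task

The tall narrow tin on its tipping stand has a bar handle: tip the tin slowly forward by about 35 degrees and hold it there for two seconds to feel the weight of what is inside roll over. Then go on tipping slowly until both milling balls have rolled out into the tray below, swing the tin back fully upright and let go.

Things in the scene. Friction and masses are not known exactly. Their poses are not given: they have to be found in the camera images.
- tall_tin: Tall narrow open metal tin (72 mm across, 120 tall, 3 mm wall) on an axle between two posts; not the squat one, 104 mm across. Origin on the axle, 125 mm above the table, 70 above the tin's underside, 50 below its rim. z: to its mouth, up when upright; y: along the axle; x: to the pouring side. Tips only about y, mouth to +x, 0 to 2.1 rad, friction 0.08 N m; balls run out freely by 1.95 rad.
- tall_tin_handle (a point): Middle of the tin's handle, a round bar 10 mm thick along y, at (-86, 0, 30) mm in the tin's frame (same axes), 155 mm above the table at first; its arc about the axle tops out at 216 mm. Held by 7 mm arms at y = +-33 mm; 45 mm free between bar and tin wall. Pinched from above across the bar, it can turn between the fingers while the tool keeps pointing down.
- tray (a point): Middle of the inner floor of the open wooden catch tray, the fixed foot of the tall tin's stand, running under the tin and out in front: inside 270 mm (x) by 90 mm (y), walls 5 mm thick, rim 55 mm above the table. x points the way the tin pours, z up. The axle is 42.5 mm behind this point (-x) and 120 mm above it.
- ball1_center (a point): White glazed porcelain milling ball, 30 mm in diameter, about 25 to 50 g; at the start it lies on the floor inside the tall tin beside the other ball. The point is its centre; its axes turn as it rolls.
- ball2_center (a point): White glazed porcelain milling ball, 30 mm in diameter, about 25 to 50 g; at the start it lies on the floor inside the tall tin beside the other ball. The point is its centre; its axes turn as it rolls.

How it is judged (in metres and radians):
On the way, in this order (a step that is already met when the one before it is completed fails the run):
1. the tin is held still, tipped between 20 and 50 degrees, with both balls still in it, for 1 s (angle between tall_tin's own z axis and vertical between 0.35 and 0.87 rad and angular speed of tall_tin below 0.2 rad/s and z of each of ball1_center, ball2_center in the frame of tall_tin below 0.03 m and distance between each of ball1_center, ball2_center and tall_tin below 0.085 m), for 1 s.
2. the tin is tipped past 80 degrees and both balls are in the tray (angle between tall_tin's own z axis and vertical above 1.4 rad and x of ball1_center in the frame of tray between -0.14 and 0.14 m and y of ball1_center in the frame of tray between -0.05 and 0.05 m and z of ball1_center in the frame of tray between 0 and 0.035 m and x of ball2_center in the frame of tray between -0.14 and 0.14 m and y of ball2_center in the frame of tray between -0.05 and 0.05 m and z of ball2_center in the frame of tray between 0 and 0.035 m), for 0.1 s.
At the end, for the whole second after the job is handed in: Both balls lie in the tall tin's catch tray (on its floor, inside its walls), and the tall tin is back upright within 8 degrees, at rest and let go (angle between tall_tin's own z axis and vertical below 0.14 rad and angular speed of tall_tin below 0.2 rad/s and x of ball1_center in the frame of tray between -0.14 and 0.14 m and y of ball1_center in the frame of tray between -0.05 and 0.05 m and z of ball1_center in the frame of tray between 0 and 0.035 m and x of ball2_center in the frame of tray between -0.14 and 0.14 m and y of ball2_center in the frame of tray between -0.05 and 0.05 m and z of ball2_center in the frame of tray between 0 and 0.035 m); the robot touches nothing.
It fails at once if the tin is swung faster than 3 rad/s (170 degrees a second) (angular speed of tall_tin above 3 rad/s).
It also fails if it takes over 58 s, if anything falls off the work surface, if the arm or the gripper's body presses on something with over 40 N, if the wrist force passes 120 N, or if a joint passes its speed limit or range.

## Robot

A 6-joint arm with a two-finger parallel gripper is mounted at the origin on the work surface. World frame = base frame: x ahead of the robot, y to its left, z up, the work surface at z = 0. Lengths are in mm, angles in rad, forces in N, time in s.
With the tool pointing down it reaches from about 400 to 925 mm from the base axis. Payload 12.5 kg.
Tool frame: the origin (TCP) lies on the mounting face of the last link; the fingertips stand 190 mm ahead of it and the grasp point (between the pads) lies 171 mm ahead of it; x points along the fingers, y is the direction in which the jaws open and shut, and the axes are right-handed (so a half turn about x gives the same grasp; the last joint's range is limited). The gripper opens to 95 mm and grips with 3 to 60 N. Pads are 20 mm wide; open, the fingers measure 119 mm over their backs; the gripper's body (75 mm by 180 mm) begins 59 mm behind the grasp point.
Start: joints at [-1.289, 0.491, 1.559, -0, 1.092, -0.106], TCP at [236.364, -578.582, 404.761] pointing down, gripper open.
Joint ranges: [-3.1, 3.1], [-0.84, 2.19], [0.05, 2.79], [-1.13, 4.28], [0.06, 2.93], [-2.69, 2.69]. Speed limits (rad/s): [2.22, 2.22, 2.79, 3.14, 3.14, 3.14].

## Interface

Orientations are given as [roll, pitch, yaw] about the fixed x, y, z axes, in that order (R = Rz(yaw) Ry(pitch) Rx(roll)).
In Python, from cell import env, eyes gives the robot as it stands. The module is installed in compiled form; this text tells all that it offers.
- The arm moves only by the tool jog_arm, never from a script. Its argument "deltas" is one flat list of numbers, 7 for each row, row after row: the shift along the tool's x, y, z in mm, then the turn, a rotation vector about the tool's x, y, z in rad, then the opening, from 0 (shut) to 1 (fully open). A call has 1 to 10 rows; each row shifts and turns the pose as measured when the row begins, along the tool's axes as they then stand; what a row does not reach is not made up. A row lasts 1/8 s, in which the tool goes at most 62.5 mm and 10.7 degrees, less where a joint would pass 70% of its speed; a pose out of reach is approached as far as the arm can. A call is refused whole if a number of a shift passes 62.5 or a number of a turn 0.188, either way. A call with a gripper value outside its range is refused whole. The fingers move at their own pace and stop on an object; the grip force is fixed at half the most. Time passes only in rows, so rows that do not move let the fingers close. It gives the time, the measured TCP pose, the force and the opening at its end, in the units of the state.
- env.state(): the state, without advancing time (a new reading comes with each control period).
- eyes.read_camera(name): name is "scene" or "top"; returns a dict with "image" (400x640x3 uint8, red, green, blue), "fovy" (degrees; the focal length in pixels is half the picture's height over the tangent of half this angle, whatever the lens; pixels are square), "cx", "cy" (the principal point, pixels), "dist" ([k1, k2, p1, p2, k3] as OpenCV has them; the pictures are not rectified), "world_from_camera" (4x4, takes a point from camera to world coordinates). Camera axes: x right, y up, looking along -z (the intrinsics and any distortion apply to the point x, -y, -z); pixel columns grow to the right and rows downward; lengths in mm; the calibration is good to about 2 mm. A picture is of the moment at which its call begins. There is no depth.
- env.job_done(): hands the job in, once; it reports no verdict.
The state is a dict: "t": time; "joints": joint angles; "qvel": joint speeds; "tau": joint torques, N m; "eef_pos": TCP position; "tcp_rot": TCP orientation; "ft_force": force on the tool from outside, world axes, zero at the start; "moment": the same for the moment, N m; "opening": opening from 0.0 (shut) to 1.0 (fully open).
Only numpy, scipy, OpenCV 4.12 (cv2) and the standard library are available. Lean on these libraries where they do the work, as an engineer would, in place of code of your own. Each camera call takes 0.05 s, during which the arm holds its last target.

## Working session

There is one attempt and no reset: what is moved stays moved. The work goes in short steps, Python scripts to look and compute and a tool call to move; the robot and the scene stay as the last step left them, time stands still between calls to the robot, and variables do not carry over. Pictures are saved under pics/ and viewed, and the job is handed in when it is done.

Besides the shell and the picture viewer there is one more tool, called after "Call:" as name(argument=value, ...), one argument or row to a line, values as JSON. jog_arm: Moves the arm, as the interface text tells. Its arguments: {"type":"object","properties":{"deltas":{"type":"array","items":{"type":"number"}}},"required":["deltas"]}

```bash
mkdir -p pics; python3 - <<'E'
from cell import env, eyes
import cv2, numpy as np
print(env.state())
for n in ("scene","top"):
    d=eyes.read_camera(n); cv2.imwrite(f"pics/{n}0.png",d["image"][:,:,::-1])
    print(n,d["fovy"],d["cx"],d["cy"],d["dist"],np.round(d["world_from_camera"],4).tolist())
E
```

```text
{'t': 0.0, 'joints': array([-1.28861986e+00,  4.91550126e-01,  1.55947738e+00, -7.23376136e-05,
        1.09170516e+00, -1.05593009e-01]), 'qvel': array([-0.00082135,  0.00167951, -0.00091112,  0.00124811, -0.00010887,
        0.00229816]), 'tau': array([-1.96859124e-03, -6.12659740e+01, -2.58184272e+01,  6.91789761e-02,
        4.82332672e-02, -9.20721982e-05]), 'eef_pos': array([ 236.33549815, -578.54547592,  404.15787312]), 'tcp_rot': array([-1.62017269,  1.56965451,  1.90922282]), 'ft_force': array([ 1.06710521, -0.95296845,  0.42750294]), 'moment': array([-0.00859289, -0.00807187,  0.01081472]), 'opening': 1.0020831214885229}
scene 53.74313175374505 307.28221045939284 190.85568583042073 [0.02990605 0.         0.         0.         0.        ] [[0.0388, -0.6787, 0.7334, 1089.9736], [0.9991, 0.0153, -0.0387, -33.84], [0.0151, 0.7343, 0.6787, 606.0335], [0.0, 0.0, 0.0, 1.0]]
top 49.825139925481004 316.46073231526617 202.10776775815947 [-0.07624302  0.          0.          0.          0.        ] [[-0.0197, 0.9981, -0.0585, 496.4101], [-0.9995, -0.021, -0.0219, -18.7804], [-0.023, 0.058, 0.9981, 813.695], [0.0, 0.0, 0.0, 1.0]]
```

View pics/scene0.png

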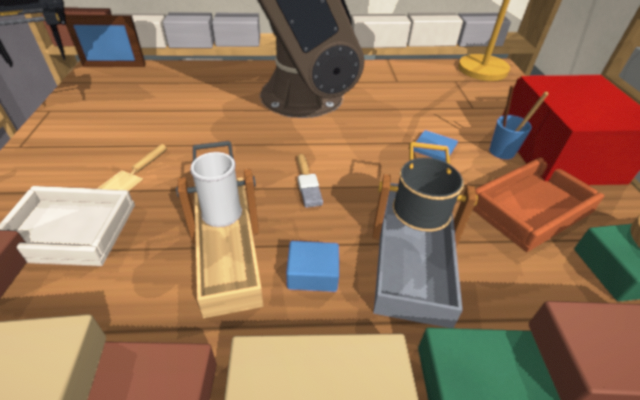

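View pics/top0.png

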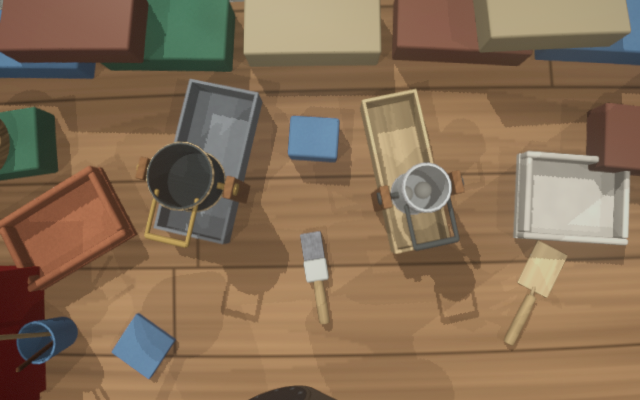

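```bash
cat > h.py <<'E'
import cv2, numpy as np
from cell import env, eyes
def K(d):
    f=200/np.tan(np.radians(d["fovy"])/2); return np.array([[f,0,d["cx"]],[0,f,d["cy"]],[0,0,1]])
def ray(d,uv):
    p=cv2.undistortPoints(np.array([[uv]],float),K(d),np.array(d["dist"]))[0,0]
    T=np.array(d["world_from_camera"]); return T[:3,3],T[:3,:3]@np.array([p[0],-p[1],-1])
def at(d,uv,z):
    o,r=ray(d,uv); return o+r*(z-o[2])/r[2]
def proj(d,P):
    T=np.array(d["world_from_camera"]); c=(np.atleast_2d(P)-T[:3,3])@T[:3,:3]
    c=c*[1,-1,-1]; return cv2.projectPoints(c,np.zeros(3),np.zeros(3),K(d),np.array(d["dist"]))[0][:,0]
def crop(d,x0,y0,x1,y1,s,fn):
    cv2.imwrite(fn,cv2.resize(d["image"][y0:y1,x0:x1,::-1],None,fx=s,fy=s,interpolation=cv2.INTER_CUBIC))
E
python3 - <<'E'
from h import *
d=eyes.read_camera("top"); crop(d,350,80,480,260,3.3,"pics/t1.png")
d=eyes.read_camera("scene"); crop(d,170,130,280,320,3.1,"pics/s1.png")
E
```

```text
(no output)
```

View pics/t1.png

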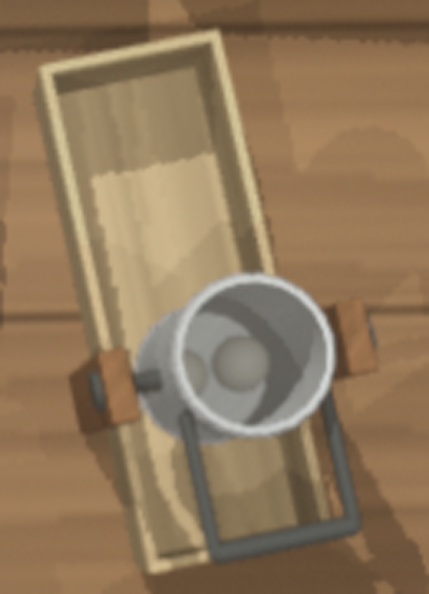

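View pics/s1.png

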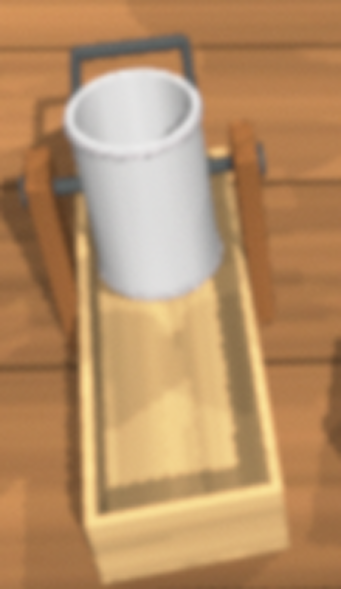

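```bash
cat >> h.py <<'E'
TOP=[((-42.5-135-5+0,0,0),)]
E
python3 - <<'E'
from h import *
from scipy.optimize import least_squares
t=eyes.read_camera("top"); s=eyes.read_camera("scene")
# tin frame on axle; tray centre at +42.5
P={'fl':(182.5,50,55-125),'fr':(182.5,-50,55-125),'rl':(-97.5,50,-70),'m':(0,0,50),'hl':(-86,33,30),'hr':(-86,-33,30)}
ot={'fl':(40,68),'fr':(219,31),'rl':(150,572),'m':(255,354),'hl':(215,553),'hr':(357,527)}
os_={'fl':(285,487),'fr':(88,525),'m':(133,113),'hl':(186,42),'hr':(75,52)}
def w(p,k):
    c,sn=np.cos(p[2]),np.sin(p[2]);a=P[k];return np.array([p[0]+c*a[0]-sn*a[1],p[1]+sn*a[0]+c*a[1],125+a[2]])
def res(p,cams=(0,1)):
    r=[]
    for i,(d,o,off,sc) in enumerate(((t,ot,(350,80),3.3),(s,os_,(170,130),3.1))):
        if i in cams:
            for k,v in o.items(): r+=list(proj(d,w(p,k))[0]-(np.array(v)+.5)/sc-off)
    return np.array(r)
for c in ((0,1),(0,),(1,)):
    f=least_squares(res,[500,-180,.2],args=(c,),x_scale=[10,10,.1])
    print(f.x,np.round(f.fun.reshape(-1,2),1).tolist(),w(f.x,'hl'),w(f.x,'hr'),(w(f.x,'hl')+w(f.x,'hr'))/2)
E
```

```text
[ 5.52654461e+02 -1.69673392e+02  1.88776727e-01] [[-1.0, -0.7], [-1.0, -0.7], [-0.1, 0.2], [-0.5, -0.3], [-0.1, 0.2], [-1.1, -1.1], [-1.1, -0.2], [-0.8, -0.5], [-0.4, -2.5], [-1.0, -1.2], [-0.4, -0.3]] [ 461.98959418 -153.39819688  155.        ] [ 474.37498886 -218.22567561  155.        ] [ 468.18229152 -185.81193624  155.        ]
[ 5.51967056e+02 -1.70631385e+02  1.84338878e-01] [[0.0, -0.5], [0.0, -0.3], [0.2, 0.5], [0.2, 0.2], [0.3, 0.6], [-0.7, -0.5]] [ 461.37530873 -153.95399496  155.        ] [ 473.47288783 -218.83579965  155.        ] [ 467.42409828 -186.3948973   155.        ]
[ 5.54625327e+02 -1.68220804e+02  1.90504811e-01] [[-0.0, 0.8], [0.1, 0.6], [0.3, -1.8], [-0.5, -0.6], [0.1, 0.4]] [ 463.93247068 -152.10231015  155.        ] [ 476.42987408 -216.9082891   155.        ] [ 470.18117238 -184.50529963  155.        ]
```

```bash
cat >> h.py <<'E'
from scipy.spatial.transform import Rotation as Ro
AX=np.array([552.6,-169.9]); YAW=.187
def tgt(th,yaw=YAW):
    x=-86*np.cos(th)+30*np.sin(th); z=86*np.sin(th)+30*np.cos(th)
    return np.array([AX[0]+x*np.cos(yaw),AX[1]+x*np.sin(yaw),125+z+171])
def st():
    s=env.state(); R=Ro.from_euler('xyz',s['tcp_rot']).as_matrix(); return s,s['eef_pos'],R
def go(T,sgn=1):
    s,p,R=st(); y=np.array([np.cos(YAW),np.sin(YAW),0])*sgn; x=np.array([0,0,-1.]); D=np.c_[x,y,np.cross(x,y)]
    print('t',s['t'],'pos',p.round(1),'F',s['ft_force'].round(1),'op',round(s['opening'],3),'q',s['joints'].round(2))
    print('shift tool',(R.T@(np.array(T)-p)).round(1),'rot',Ro.from_matrix(R.T@D).as_rotvec().round(3))
E
python3 - <<'E'
from h import *
print(st()[2].round(2))
T=tgt(0)+[0,0,100]; go(T,1); go(T,-1)
E
```

```text
[[-0.    0.38 -0.93]
 [ 0.   -0.93 -0.38]
 [-1.   -0.   -0.  ]]
t 0.3 pos [ 236.4 -578.6  404.6] F [0.  0.6 0.3] op 0.997 q [-1.29  0.49  1.56  0.    1.09 -0.11]
shift tool [ -21.3 -275.9 -363. ] rot [-1.37 -0.    0.  ]
t 0.3 pos [ 236.4 -578.6  404.6] F [0.  0.6 0.3] op 0.997 q [-1.29  0.49  1.56  0.    1.09 -0.11]
shift tool [ -21.3 -275.9 -363. ] rot [1.772 0.    0.   ]
```

Call:
jog_arm(
  deltas=[-3,0,0,-0.17,0,0,0.45,-3,0,0,-0.17,0,0,0.45,-3,0,0,-0.17,0,0,0.45,-3,0,0,-0.17,0,0,0.45,-3,0,0,-0.17,0,0,0.45,-3,0,0,-0.17,0,0,0.45,-3,0,0,-0.17,0,0,0.45,-3,0,0,-0.17,0,0,0.45],
)

```text
t: 1.3
eef_pos: [236.3, -578.5, 428.4]
tcp_rot: [-3.096, 1.569, 1.837]
ft_force: [0.1, -0.4, -0.3]
opening: 0.446
```

```bash
python3 -c "
from h import *
go(tgt(0)+[0,0,100],1)"
```

```text
t 1.3 pos [ 236.3 -578.5  428.4] F [ 0.1 -0.4 -0.3] op 0.446 q [-1.29  0.47  1.53  0.    1.14 -1.51]
shift tool [   3.1  312.  -332.4] rot [ 0.033 -0.002  0.   ]
```

Call:
jog_arm(
  deltas=[0,31,-33,0.003,0,0,0.45,0,31,-33,0.003,0,0,0.45,0,31,-33,0.003,0,0,0.45,0,31,-33,0.003,0,0,0.45,0,31,-33,0.003,0,0,0.45,0,31,-33,0.003,0,0,0.45,0,31,-33,0.003,0,0,0.45,0,31,-33,0.003,0,0,0.45,0,31,-33,0.003,0,0,0.45,0,31,-33,0.003,0,0,0.45],
)

```text
t: 2.55
eef_pos: [476.3, -181.6, 429.1]
tcp_rot: [2.028, 1.57, 0.645]
ft_force: [0.2, -1.5, -0.2]
opening: 0.45
```

```bash
python3 -c "
from h import *
go(tgt(0)+[0,0,100],1)"
```

```text
t 2.55 pos [ 476.3 -181.6  429.1] F [ 0.2 -1.5 -0.2] op 0.45 q [-0.49  0.3   1.8   0.    1.04 -0.68]
shift tool [ 3.1 -8.9  2.7] rot [ 0.    -0.001 -0.001]
```

Call:
jog_arm(
  deltas=[3,-8,2,0,0,0,0.45,0,0,0,0,0,0,0.45,25,0,0,0,0,0,0.45,25,0,0,0,0,0,0.45,0,0,0,0,0,0,0.45],
)

```text
t: 3.18
eef_pos: [468.5, -185.7, 375.6]
tcp_rot: [1.364, 1.569, -0.019]
ft_force: [-0.1, -0.1, -0.3]
opening: 0.45
```

```bash
python3 - <<'E'
from h import *
go(tgt(0),1)
d=eyes.read_camera("top"); crop(d,350,130,500,290,3.3,"pics/t2.png")
d=eyes.read_camera("scene"); crop(d,150,60,300,230,3.3,"pics/s2.png")
E
```

```text
t 3.175 pos [ 468.5 -185.7  375.6] F [-0.1 -0.1 -0.3] op 0.45 q [-0.51  0.36  1.89  0.    0.9  -0.7 ]
shift tool [49.6 -0.5  0.1] rot [ 0.001  0.    -0.002]
```

View pics/t2.png

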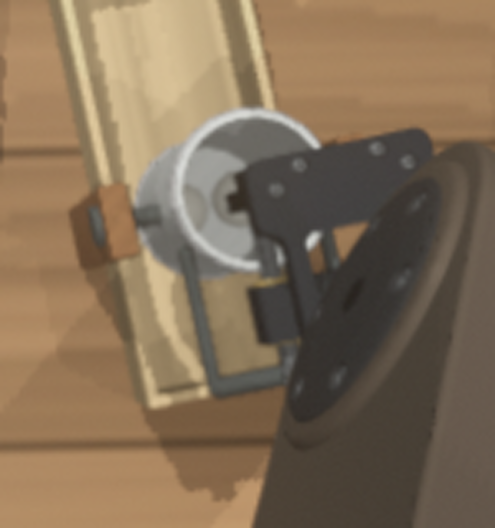

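View pics/s2.png

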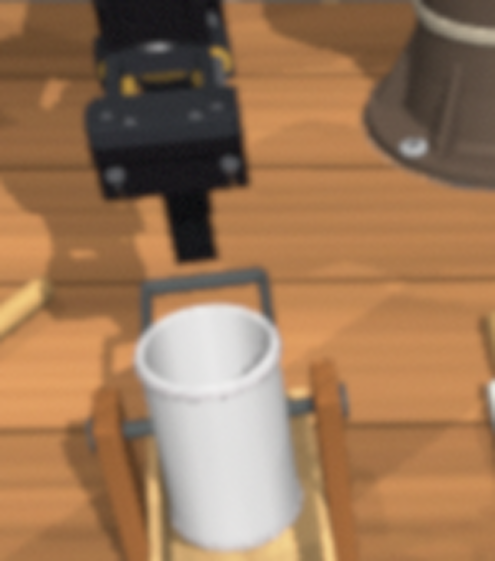

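Both views show the gripper aligned with the bar: in the scene crop the finger is at (195,258), just above the bar at about (205,280). In the top crop the fingers straddle the bar line. I'm descending.

Call:
jog_arm(
  deltas=[12,0,0,0,0,0,0.45,12,0,0,0,0,0,0.45,12,0,0,0,0,0,0.45,12,0,0,0,0,0,0.45,1,0,0,0,0,0,0.45],
)

```text
t: 3.9
eef_pos: [469.1, -186.2, 326.1]
tcp_rot: [1.021, 1.564, -0.363]
ft_force: [0.3, 0.4, 0.0]
opening: 0.451
```

```bash
python3 - <<'E'
from h import *
go(tgt(0),1)
d=eyes.read_camera("scene"); crop(d,150,60,300,230,3.3,"pics/s3.png")
d=eyes.read_camera("top"); crop(d,350,130,500,290,3.3,"pics/t3.png")
E
```

```text
t 3.9 pos [ 469.1 -186.2  326.1] F [0.3 0.4 0. ] op 0.451 q [-0.51  0.43  1.94  0.    0.77 -0.7 ]
shift tool [ 0.1 -0.9 -0.5] rot [ 0.     0.004 -0.006]
```

View pics/s3.png

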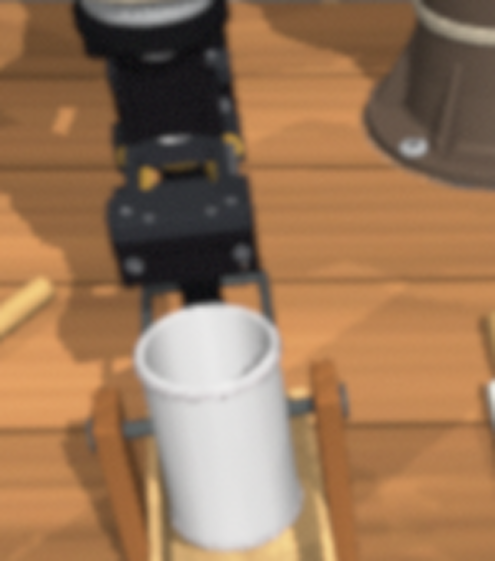

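View pics/t3.png

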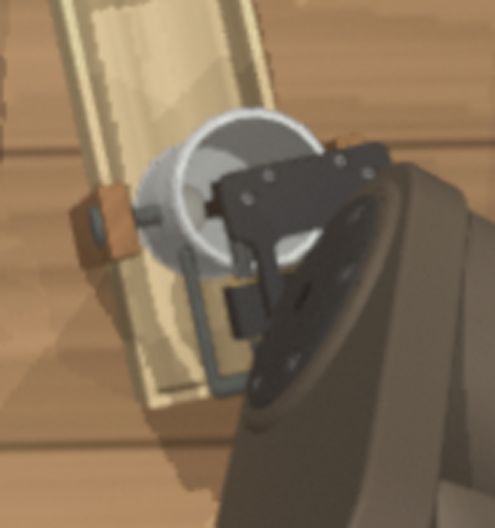

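Call:
jog_arm(
  deltas=[0,0,0,0,0,0,0.2,0,0,0,0,0,0,0,0,0,0,0,0,0,0,0,0,0,0,0,0,0],
)

```text
t: 4.5
eef_pos: [468.0, -186.5, 327.7]
tcp_rot: [0.538, 1.566, -0.844]
ft_force: [-10.3, -8.9, 4.2]
opening: 0.096
```

```bash
python3 - <<'E'
from h import *
go(tgt(0),1); go(tgt(.61),1)
for k in range(1,9):
    print((tgt(.61*k/8)-tgt(.61*(k-1)/8))@np.c_[[np.cos(YAW),np.sin(YAW),0],[0,0,1]])
E
```

```text
t 4.5 pos [ 468.  -186.5  327.7] F [-10.3  -8.9   4.2] op 0.096 q [-0.51  0.42  1.94 -0.    0.78 -0.7 ]
shift tool [ 1.7  0.2 -0.6] rot [ 0.002  0.005 -0.003]
t 4.5 pos [ 468.  -186.5  327.7] F [-10.3  -8.9   4.2] op 0.096 q [-0.51  0.42  1.94 -0.    0.78 -0.7 ]
shift tool [-42.1  33.   -0.3] rot [ 0.002  0.005 -0.003]
[2.53516762 6.46397887]
[3.0202023  6.25207771]
[3.48768584 6.0038442 ]
[3.93490158 5.72072086]
[4.35925064 5.40435301]
[4.75826703 5.05657914]
[5.12963195 4.67942024]
[5.47118732 4.27506807]
```

Call:
jog_arm(
  deltas=[-5,2,0,0,0,0,0,-5,2,0,0,0,0,0,-5,2.5,0,0,0,0,0,-5,3,0,0,0,0,0,-4.5,3,0,0,0,0,0,-4.5,3.5,0,0,0,0,0,-4,4,0,0,0,0,0,-4,4,0,0,0,0,0,-3.5,4.5,0,0,0,0,0],
)

```text
t: 5.62
eef_pos: [496.4, -181.3, 370.5]
tcp_rot: [-0.37, 1.566, -1.751]
ft_force: [-5.2, -4.7, 0.9]
opening: 0.098
```

```bash
cat >> h.py <<'E'
def ang():
    s,p,R=st(); x=(p[:2]-AX)@[np.cos(YAW),np.sin(YAW)]; z=p[2]-171-125
    g=p+R[:,0]*171; x=(g[:2]-AX)@[np.cos(YAW),np.sin(YAW)]; z=g[2]-125
    th=(np.arctan2(z,-x)-np.arctan2(30,86)); print('est angle',round(th,3),'r',np.hypot(x,z).round(1),'(91.1)'); return th
E
python3 - <<'E'
from h import *
ang();go(tgt(.61))
d=eyes.read_camera("scene"); crop(d,150,60,300,230,3.3,"pics/s4.png")
E
```

```text
est angle 0.577 r 94.2 (91.1)
t 5.625 pos [ 496.4 -181.3  370.5] F [-5.2 -4.7  0.9] op 0.098 q [-0.47  0.4   1.84 -0.01  0.91 -0.66]
shift tool [ 0.7  4.  -0.7] rot [0.003 0.005 0.002]
```

View pics/s4.png

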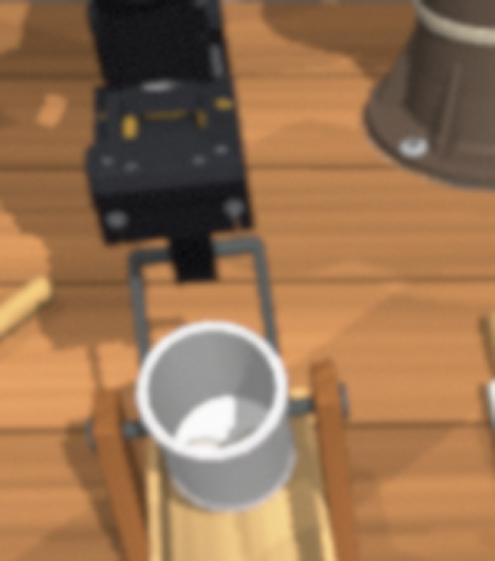

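The tin is tipped about 33°, the bar is held, and the balls are inside. Now I'll hold for over 2 s.

Call:
jog_arm(
  deltas=[0,0,0,0,0,0,0,0,0,0,0,0,0,0,0,0,0,0,0,0,0,0,0,0,0,0,0,0,0,0,0,0,0,0,0,0,0,0,0,0,0,0,0,0,0,0,0,0,0,0,0,0,0,0,0,0,0,0,0,0,0,0,0,0,0,0,0,0,0,0],
)

```text
t: 6.92
eef_pos: [497.0, -181.1, 371.3]
tcp_rot: [-0.256, 1.566, -1.637]
ft_force: [-0.6, -3.3, -1.3]
opening: 0.098
```

Call:
jog_arm(
  deltas=[0,0,0,0,0,0,0,0,0,0,0,0,0,0,0,0,0,0,0,0,0,0,0,0,0,0,0,0,0,0,0,0,0,0,0,0,0,0,0,0,0,0,0,0,0,0,0,0,0,0,0,0,0,0,0,0,0,0,0,0,0,0,0,0,0,0,0,0,0,0],
)

```text
t: 8.18
eef_pos: [497.0, -181.1, 371.3]
tcp_rot: [-0.252, 1.566, -1.633]
ft_force: [-1.6, -2.8, -1.2]
opening: 0.097
```

```bash
python3 - <<'E'
from h import *
th=ang();go(tgt(.6))
a=np.r_[th,np.arange(.65,2.06,.05)]
a=np.arange(.6,2.06,.05)
for q in a: 
    v=(tgt(q+.05)-tgt(q)); print(round(q+.05,2),'up %.1f fwd %.1f'%(v[2],v[:2]@[np.cos(YAW),np.sin(YAW)]))
E
```

```text
est angle 0.588 r 94.4 (91.1)
t 8.175 pos [ 497.  -181.1  371.3] F [-1.6 -2.8 -1.2] op 0.097 q [-0.47  0.39  1.83 -0.01  0.91 -0.66]
shift tool [ 2.   2.7 -0.7] rot [0.003 0.005 0.001]
0.65 up 2.6 fwd 3.7
0.7 up 2.4 fwd 3.9
0.75 up 2.2 fwd 4.0
0.8 up 2.0 fwd 4.1
0.85 up 1.8 fwd 4.2
0.9 up 1.6 fwd 4.3
0.95 up 1.4 fwd 4.3
1.0 up 1.2 fwd 4.4
1.05 up 0.9 fwd 4.5
1.1 up 0.7 fwd 4.5
1.15 up 0.5 fwd 4.5
1.2 up 0.3 fwd 4.5
1.25 up 0.0 fwd 4.6
1.3 up -0.2 fwd 4.6
1.35 up -0.4 fwd 4.5
1.4 up -0.6 fwd 4.5
1.45 up -0.9 fwd 4.5
1.5 up -1.1 fwd 4.4
1.55 up -1.3 fwd 4.4
1.6 up -1.5 fwd 4.3
1.65 up -1.7 fwd 4.2
1.7 up -1.9 fwd 4.1
1.75 up -2.1 fwd 4.0
1.8 up -2.3 fwd 3.9
1.85 up -2.5 fwd 3.8
1.9 up -2.7 fwd 3.7
1.95 up -2.9 fwd 3.5
2.0 up -3.1 fwd 3.4
2.05 up -3.2 fwd 3.2
2.1 up -3.4 fwd 3.0
```

Call:
jog_arm(
  deltas=[-2,3.7,0,0,0,0,0,-2,3.9,0,0,0,0,0,-2,4,0,0,0,0,0,-2,4.1,0,0,0,0,0,-1.8,4.2,0,0,0,0,0,-1.6,4.3,0,0,0,0,0,-1.4,4.3,0,0,0,0,0,-1.2,4.4,0,0,0,0,0],
)

```text
t: 9.18
eef_pos: [527.6, -175.3, 388.8]
tcp_rot: [-1.045, 1.559, -2.425]
ft_force: [-5.5, -2.4, 3.6]
opening: 0.097
```

```bash
python3 - <<'E'
from h import *
th=ang();go(tgt(1.0))
E
```

```text
est angle 0.949 r 96.7 (91.1)
t 9.175 pos [ 527.6 -175.3  388.8] F [-5.5 -2.4  3.6] op 0.097 q [-0.44  0.41  1.75 -0.01  0.99 -0.62]
shift tool [ 4.1  4.4 -0.7] rot [0.004 0.006 0.01 ]
```

Call:
jog_arm(
  deltas=[0.3,4.8,0,0,0,-0.002,0,0.3,4.8,0,0,0,0,0,0.3,4.8,0,0,0,0,0,0.4,4.8,0,0,0,0,0,0.4,4.8,0,0,0,0,0,0.5,4.7,0,0,0,0,0,0.5,4.6,0,0,0,0,0,0.8,4.6,0,0,0,0,0,1,4.5,0,0,0,0,0],
)

```text
t: 10.3
eef_pos: [570.1, -166.8, 389.7]
tcp_rot: [-0.799, 1.558, -2.179]
ft_force: [-2.9, -2.4, 1.0]
opening: 0.095
```

```bash
python3 - <<'E'
from h import *
th=ang();go(tgt(1.5))
d=eyes.read_camera("scene"); crop(d,150,60,300,230,3.3,"pics/s5.png")
E
```

```text
est angle 1.406 r 95.1 (91.1)
t 10.3 pos [ 570.1 -166.8  389.7] F [-2.9 -2.4  1. ] op 0.095 q [-0.39  0.46  1.65 -0.02  1.03 -0.58]
shift tool [ 5.7  6.1 -0.2] rot [0.004 0.009 0.009]
```

View pics/s5.png

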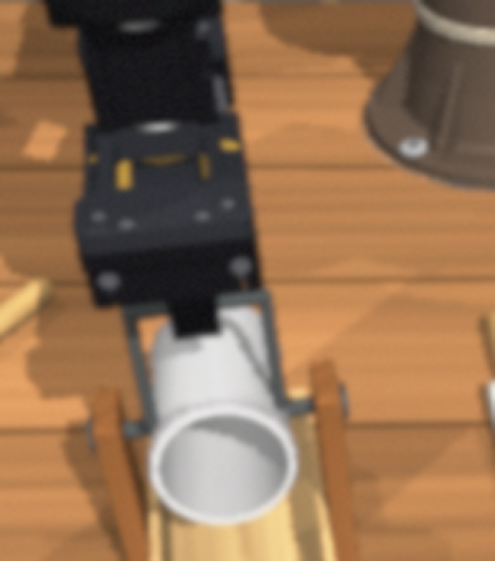

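Call:
jog_arm(
  deltas=[1.5,4.3,0,0,0,0,0,1.7,4.3,0,0,0,0,0,1.9,4.2,0,0,0,0,0,2.1,4.2,0,0,0,0,0,2.2,4.1,0,0,0,0,0,2.3,4,0,0,0,0,0],
)

```text
t: 11.1
eef_pos: [596.9, -161.6, 378.2]
tcp_rot: [-0.493, 1.559, -1.873]
ft_force: [-1.5, -2.0, 4.6]
opening: 0.094
```

```bash
python3 - <<'E'
from h import *
th=ang();go(tgt(1.75));go(tgt(2.0))
E
```

```text
est angle 1.727 r 93.3 (91.1)
t 11.1 pos [ 596.9 -161.6  378.2] F [-1.5 -2.   4.6] op 0.094 q [-0.37  0.51  1.61 -0.01  1.03 -0.55]
shift tool [ 2.9 -0.2 -0.1] rot [0.004 0.01  0.005]
t 11.1 pos [ 596.9 -161.6  378.2] F [-1.5 -2.   4.6] op 0.094 q [-0.37  0.51  1.61 -0.01  1.03 -0.55]
shift tool [16.4 18.1 -0.2] rot [0.004 0.01  0.005]
```

Call:
jog_arm(
  deltas=[2.5,3.8,0,0,0,0,0,2.7,3.7,0,0,0,0,0,2.9,3.5,0,0,0,0,0,3,3.5,0,0,0,0,0,3,3.3,0,0,0,0,0,0,0,0,0,0,0,0,0,0,0,0,0,0,0],
)

```text
t: 11.98
eef_pos: [616.0, -158.1, 362.3]
tcp_rot: [-0.452, 1.56, -1.832]
ft_force: [-0.0, -2.4, 3.4]
opening: 0.095
```

```bash
python3 - <<'E'
from h import *
th=ang();go(tgt(2.0))
d=eyes.read_camera("scene"); crop(d,150,130,300,320,3,"pics/s6.png")
d=eyes.read_camera("top"); crop(d,340,60,500,260,2.8,"pics/t6.png")
E
```

```text
est angle 2.0 r 91.9 (91.1)
t 11.975 pos [ 616.  -158.1  362.3] F [-0.  -2.4  3.4] op 0.095 q [-0.35  0.55  1.58 -0.01  1.01 -0.54]
shift tool [ 0.6 -1.4 -0.2] rot [0.004 0.01  0.005]
```

View pics/s6.png

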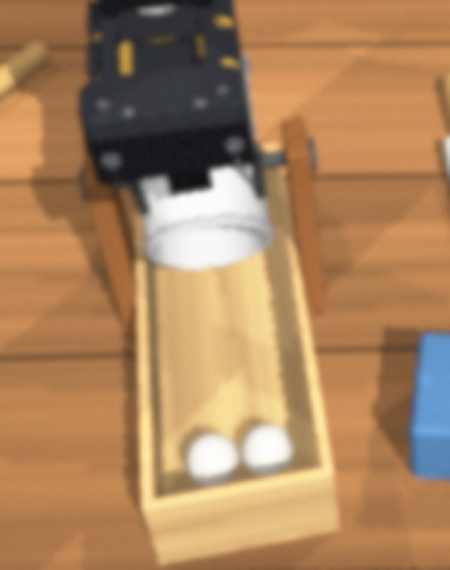

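View pics/t6.png

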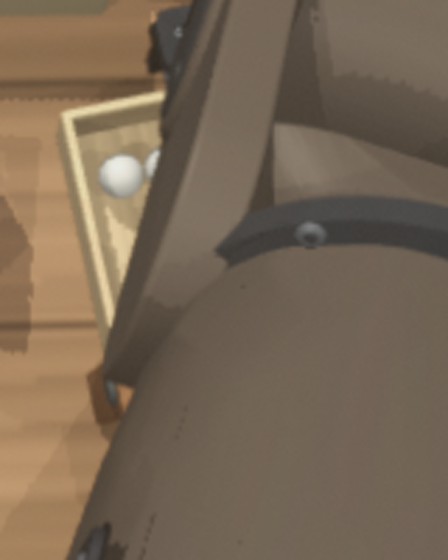

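Both balls lie in the tray, at (212,457) and (267,447) in the scene crop. I'll hold briefly, then swing the tin back.

Call:
jog_arm(
  deltas=[0,0,0,0,0,0,0,0,0,0,0,0,0,0,0,0,0,0,0,0,0,-3,-3.5,0,0,0,0,0,-3.5,-4.5,0,0,0,0,0,-3.5,-4.7,0,0,0,0,0,-3.3,-5,0,0,0,0,0,-2.8,-5.4,0,0,0,0,0,-2.5,-5.6,0,0,0,0,0,-2.2,-5.8,0,0,0,0,0],
)

```text
t: 13.32
eef_pos: [580.4, -164.5, 385.5]
tcp_rot: [0.006, 1.56, -1.375]
ft_force: [3.5, -0.8, 0.6]
opening: 0.096
```

```bash
python3 - <<'E'
from h import *
th=ang();go(tgt(1.5))
a=th
while a>0.1:
    v=(tgt(a-.07)-tgt(a)); a-=.07; print(round(a,2),'x %.1f y %.1f'%(-v[2],v[:2]@[np.cos(YAW),np.sin(YAW)]))
E
```

```text
est angle 1.542 r 93.9 (91.1)
t 13.325 pos [ 580.4 -164.5  385.5] F [ 3.5 -0.8  0.6] op 0.096 q [-0.38  0.48  1.64 -0.01  1.02 -0.57]
shift tool [ 1.6 -4.5  0.1] rot [ 0.003  0.011 -0.   ]
1.47 x -1.7 y -6.1
1.4 x -1.3 y -6.2
1.33 x -0.8 y -6.3
1.26 x -0.4 y -6.4
1.19 x 0.1 y -6.4
1.12 x 0.5 y -6.4
1.05 x 0.9 y -6.3
0.98 x 1.4 y -6.2
0.91 x 1.8 y -6.1
0.84 x 2.2 y -6.0
0.77 x 2.6 y -5.8
0.7 x 3.0 y -5.6
0.63 x 3.4 y -5.4
0.56 x 3.8 y -5.1
0.49 x 4.1 y -4.8
0.42 x 4.5 y -4.5
0.35 x 4.8 y -4.2
0.28 x 5.1 y -3.9
0.21 x 5.3 y -3.5
0.14 x 5.6 y -3.1
0.07 x 5.8 y -2.7
```

Call:
jog_arm(
  deltas=[-1.2,-6.1,0,0,0,0,0,-0.9,-6.2,0,0,0,0,0,-0.5,-6.3,0,0,0,0,0,0,-6.4,0,0,0,0,0,0.4,-6.4,0,0,0,0,0,0.8,-6.4,0,0,0,0,0,1.2,-6.3,0,0,0,0,0,1.6,-6.2,0,0,0,0,0,1.9,-6.1,0,0,0,0,0],
)

```text
t: 14.45
eef_pos: [520.7, -175.5, 382.1]
tcp_rot: [-0.058, 1.561, -1.439]
ft_force: [4.0, 1.0, 0.3]
opening: 0.095
```

```bash
python3 - <<'E'
from h import *
th=ang();go(tgt(.9))
E
```

```text
est angle 0.875 r 92.0 (91.1)
t 14.45 pos [ 520.7 -175.5  382.1] F [4.  1.  0.3] op 0.095 q [-0.44  0.41  1.77 -0.01  0.95 -0.63]
shift tool [0.1 2.4 0.5] rot [0.003 0.01  0.001]
```

Call:
jog_arm(
  deltas=[2.2,-5.8,0,0,0,0,0,2.5,-5.7,0,0,0,0,0,3,-5.5,0,0,0,0,0,3.3,-5.3,0,0,0,0,0,3.7,-5,0,0,0,0,0,4,-4.7,0,0,0,0,0,4.4,-4.4,0,0,0,0,0,4.7,-4.2,0,0,0,0,0],
)

```text
t: 15.45
eef_pos: [478.7, -183.5, 351.7]
tcp_rot: [0.156, 1.562, -1.225]
ft_force: [8.3, 3.8, -2.6]
opening: 0.097
```

```bash
python3 - <<'E'
from h import *
th=ang();go(tgt(0))
E
```

```text
est angle 0.304 r 93.4 (91.1)
t 15.45 pos [ 478.7 -183.5  351.7] F [ 8.3  3.8 -2.6] op 0.097 q [-0.49  0.4   1.89 -0.01  0.84 -0.68]
shift tool [ 25.7 -10.9   0.1] rot [ 0.003  0.009 -0.001]
```

Call:
jog_arm(
  deltas=[5,-2.5,0,0,0,0,0,5,-2.5,0,0,0,0,0,5,-2,0,0,0,0,0,4,-1.5,0,0,0,0,0,3.5,-1,0,0,0,0,0,2,-0.5,0,0,0,0,0],
)

```text
t: 16.2
eef_pos: [467.8, -185.6, 327.9]
tcp_rot: [0.197, 1.561, -1.184]
ft_force: [-5.5, 9.7, 42.2]
opening: 0.096
```

```bash
python3 - <<'E'
from h import *
th=ang();go(tgt(0))
d=eyes.read_camera("scene"); crop(d,150,130,300,320,3,"pics/s7.png")
E
```

```text
est angle 0.02 r 91.7 (91.1)
t 16.2 pos [ 467.8 -185.6  327.9] F [-5.5  9.7 42.2] op 0.096 q [-0.51  0.42  1.94 -0.01  0.77 -0.69]
shift tool [1.9 0.3 0.3] rot [ 0.003  0.009 -0.002]
```

View pics/s7.png

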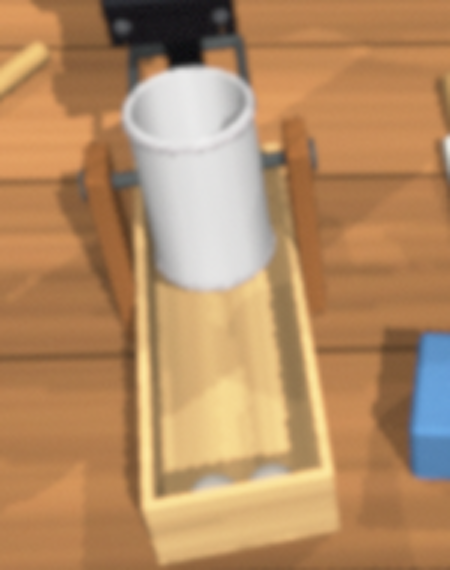

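The tin is on its upright stop (42 N vertical), and the balls are at the tray's front wall. I'll relieve the force and open the gripper.

Call:
jog_arm(
  deltas=[0,0,0,0,0,0,0,0,0,0,0,0,0,0.2,0,0,0,0,0,0,0.45,0,0,0,0,0,0,0.45,0,0,0,0,0,0,0.45],
)

```text
t: 16.88
eef_pos: [467.4, -185.7, 327.3]
tcp_rot: [0.026, 1.561, -1.354]
ft_force: [-0.1, -0.6, 0.3]
opening: 0.431
```

```bash
python3 - <<'E'
from h import *
th=ang();go(tgt(0))
E
```

```text
est angle 0.011 r 92.1 (91.1)
t 16.875 pos [ 467.4 -185.7  327.3] F [-0.1 -0.6  0.3] op 0.431 q [-0.51  0.42  1.94 -0.01  0.77 -0.69]
shift tool [1.3 0.7 0.3] rot [ 0.004  0.009 -0.   ]
```

Call:
jog_arm(
  deltas=[-8,0,0,0,0,0,0.45,-12,0,0,0,0,0,0.45,-15,0,0,0,0,0,0.45,-20,0,0,0,0,0,0.45,-25,0,0,0,0,0,0.45,-25,0,0,0,0,0,0.45,-10,-30,0,0,0,0,0.45,-10,-30,0,0,0,0,0.45,0,0,0,0,0,0,0.45,0,0,0,0,0,0,0.45],
)

```text
t: 18.12
eef_pos: [406.1, -195.3, 463.6]
tcp_rot: [0.346, 1.556, -1.033]
ft_force: [0.4, -0.3, -0.2]
opening: 0.453
```

```bash
python3 - <<'E'
from h import *
go(tgt(0))
d=eyes.read_camera("scene"); crop(d,150,130,300,320,3,"pics/s8.png")
d=eyes.read_camera("top"); crop(d,340,60,500,260,2.8,"pics/t8.png")
E
```

```text
t 18.125 pos [ 406.1 -195.3  463.6] F [ 0.4 -0.3 -0.2] op 0.453 q [-0.59  0.17  1.88 -0.01  1.07 -0.78]
shift tool [138.   61.9   0.6] rot [ 0.004  0.014 -0.005]
```

View pics/s8.png

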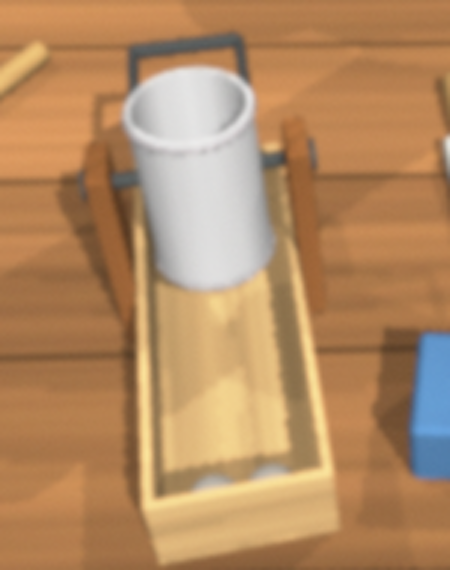

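View pics/t8.png

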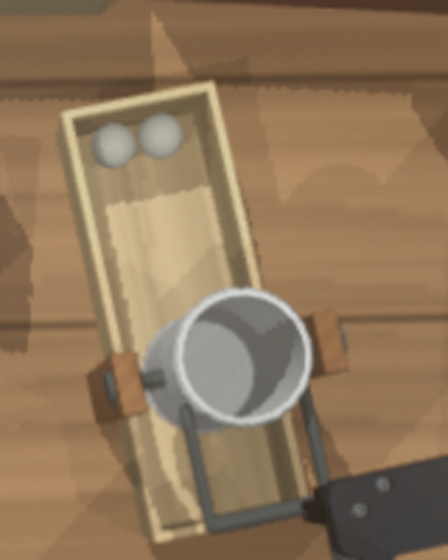

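The top view shows both balls on the tray floor at the front, (114,145) and (160,135), with the tin upright and empty and the gripper clear above. I'm handing in.

```bash
python3 -c "
from h import *
print(env.job_done()); print(env.state()['t'])"
```

```text
the job is handed in; nothing more can be done
None
the job is handed in; nothing more can be done
```

The job is done and handed in at about 18 s of the 58 s allowed; no verdict was reported.

- **Tipping:** I pinched the bar handle from above and tipped the tin to about 0.59 rad (33–34°). I held it there for 2.5 s with the balls inside, then went on slowly to about 2.0 rad.
- **Balls:** Both were already in the tray in the picture taken at about 2.0 rad. I held there about 0.4 s more before swinging back.
- **Return:** I swung the tin back to its upright stop, let go and lifted clear.

**Last checks:** Both balls lie on the tray floor against the front wall. The tin is empty and upright, to within about 0.01 rad by the gripper's position as I let go. The gripper is well above it with no force on it.

**What did not match exactly:**
- **Handle radius:** The arm's position gave the handle an arc radius of 92–97 mm where 91 mm is given. The bar slid a few mm along the pads, and the axle position I measured may also be 2–3 mm off. The grip held throughout.
- **Seating force:** Pressing the tin onto its upright stop briefly gave a wrist force of about 44 N, mostly vertical, through the fingers. That is well under the 120 N wrist limit but above the 40 N figure for the arm and gripper body; neither appeared to be touching anything.

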